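# Make up the glass-door and counter cleaning kits

### The job

Make up the shop's two cleaning kits. Glass-door kit, in the long tray with two bays: stand the trigger spray in the small bay and lay the glass scraper in the long bay; counter kit, in the squarish tray with three bays: set the scrubbing brush, handle up, in the long bay, the polish tin in the larger of the two short bays and the tall aerosol can in the smaller one, everything flat on the tray floor inside its bay and upright. Never let the trigger spray or the aerosol can tip over, and leave the desk bell, the tape dispenser and the pen pot where they are.

Things in the scene. Friction and masses are not known exactly. Their poses are not given: they have to be found in the camera images.
- tray_two: Long grey plastic tray for the glass-door kit, 240 (x) x 90 (y) mm, fixed. Origin: centre of its underside, z up. 3 mm walls and divider, all 22 mm high; things rest on its floor at z = 4 mm. Long bay 155 x 84 mm inside, centred at (-39.5, 0) mm; small bay 76 x 84 mm centred at (79, 0) mm. Stands on either side of the counter, turned up to 15 degrees.
- tray_three: Squarish grey plastic tray for the counter kit, 165 (x) x 173 (y) mm, fixed. Origin: centre of its underside, z up. 3 mm walls and dividers, all 22 mm high; things rest on its floor at z = 4 mm. Long bay 159 (x) x 76 (y) mm inside, centred at (0, -45.5) mm; larger short bay 88 x 88 mm at (-35.5, 39.5); smaller short bay 68 (x) x 88 (y) mm at (45.5, 39.5). Turned up to 15 degrees.
- spray: Trigger spray bottle, loose, standing, 160 g: pale round body 52 mm in diameter up to z = 78 mm, tapering to a 24 mm neck with a 29 mm collar, then a white head 24 mm wide (y) from x = -20 to +42 and z = 118 to 150 mm; nozzle to +x, trigger under it. Origin: centre of its underside, on the bottle's axis; z up. The head can be gripped across y, above the origin.
- can: Aerosol can, loose, standing, about 160 g: cylinder 45 mm in diameter, 130 mm tall, steel and white with a black cap of the same diameter (top 32 mm). Origin: centre of its underside; z up.
- tin: Polish tin, loose, standing, about 140 g: squat round metal tin 62 mm in diameter (lid band 63 mm), 50 mm tall. Origin: centre of its underside; z up.
- brush: Scrubbing brush, loose, bristles down, about 140 g: bristle block 18 mm high (rigid), a wooden block 134 (x) x 50 (y) mm up to z = 40 mm, and on that a wooden grip ridge 94 (x) x 24 (y) mm from z = 40 to 76 mm, centred. Origin: centre of the bristles' underside; z up, x along the brush. It may be set down either way round.
- scraper: Glass scraper, loose, lying flat, about 110 g: black handle 100 (x) x 26 (y) mm, 38 mm high, from x = -65 to +35 mm; at +x a low head 60 mm wide (y), 14 mm high, with a steel blade, up to x = +65 mm. Origin: on the underside, middle of its 130 mm length; z up. It may be set down either way round, with its underside down.
- bell: Bystander: brass desk bell on a black base 80 mm in diameter, 54 mm high, loose. Origin: centre of its underside. Leave it.
- dispenser: Bystander: black desk tape dispenser, 60 (x) x 130 (y) mm, 80 mm high, loose. Origin: centre of its underside. Leave it.
- penpot: Bystander: white ceramic pen pot 76 mm in diameter, 95 mm high, pens up to 145 mm, loose. Origin: centre of its underside. Leave it.
There are look-alikes about, which are no part of the job. What is shaped like the tray_three but purple is not meant.

How it is judged:
At the end, for the whole second after the job is handed in: Each thing lies inside its named bay (up to 12 mm or more off the bay's centre), its underside within 5 mm of the tray floor, within 7 degrees of its upright pose, brush and scraper along their bays (within 23 degrees), all released and at rest (x of spray in the frame of tray_two between 0.065 and 0.093 m and y of spray in the frame of tray_two between -0.018 and 0.018 m and z of each of spray, scraper in the frame of tray_two below 0.009 m and angle between each of spray, scraper, brush, tin, can's own z axis and vertical below 0.12 rad and linear speed of each of spray, scraper, brush, tin, can below 0.02 m/s and angular speed of each of spray, scraper, brush, tin, can below 0.2 rad/s and x of scraper in the frame of tray_two between -0.0545 and -0.0245 m and y of scraper in the frame of tray_two between -0.015 and 0.015 m and angle between the x axis of scraper and the x axis of tray_two, either way round below 0.4 rad and x of brush in the frame of tray_three between -0.015 and 0.015 m and y of brush in the frame of tray_three between -0.0605 and -0.0305 m and z of each of brush, tin, can in the frame of tray_three below 0.009 m and angle between the x axis of brush and the x axis of tray_three, either way round below 0.4 rad and x of tin in the frame of tray_three between -0.0505 and -0.0205 m and y of tin in the frame of tray_three between 0.0245 and 0.0545 m and x of can in the frame of tray_three between 0.0315 and 0.0595 m and y of can in the frame of tray_three between 0.0165 and 0.0625 m); the robot touches nothing.
It fails at once if the trigger spray or the aerosol can is tipped by more than 45 degrees (angle between any of spray, can's own z axis and vertical above 0.8 rad).
It fails at once if the desk bell is moved by more than 20 mm (distance of bell from where it was at the start of the episode above 0.02 m).
It fails at once if the tape dispenser is moved by more than 20 mm (distance of dispenser from where it was at the start of the episode above 0.02 m).
It fails at once if the pen pot is moved by more than 20 mm (distance of penpot from where it was at the start of the episode above 0.02 m).
It also fails if it takes over 136 s, if anything falls off the work surface, if the arm or the gripper's body presses on something with over 40 N, if the wrist force passes 120 N, or if a joint passes its speed limit or range.

### The arm

A 6-joint arm with a two-finger parallel gripper is mounted at the origin on the work surface. World frame = base frame: x ahead of the robot, y to its left, z up, the work surface at z = 0. Lengths are in m, angles in rad, forces in N, time in s.
With the tool pointing down it reaches from about 0.3 to 0.775 m from the base axis. Payload 14.6 kg.
Tool frame: the origin (TCP) lies at the very end of the fingers, on their centre line; the grasp point (between the pads) lies 19 mm behind it; z points along the fingers, y is the line along which they close (so a half turn about z gives the same grasp; the last joint's range is limited). The gripper opens to 94 mm and grips with 3 to 60 N. Pads are 16 mm wide; open, the fingers measure 119 mm over their backs; the gripper's body (75 mm by 177 mm) begins 78 mm behind the grasp point.
Start: joints at [1.066, 0.3, 1.521, -0, 1.321, -0.067], TCP at [0.233, 0.498, 0.172] pointing down, gripper open.
Joint ranges: [-3.03, 3.03], [-0.79, 2.21], [0.23, 2.52], [-1.04, 4.18], [0, 3.07], [-2.55, 2.55]. Speed limits (rad/s): [2.22, 2.22, 2.57, 3.14, 3.14, 3.14].

### API

Orientations are given as [roll, pitch, yaw] about the fixed x, y, z axes, in that order (R = Rz(yaw) Ry(pitch) Rx(roll)).
In Python, from station import ctrl, cams gives the robot as it stands. The module is installed in compiled form; this text tells all that it offers.
- The arm moves only by the tool arm_command, never from a script. Its argument "plan" is a list that holds one entry, the list of rows, each a list of 7 numbers: the shift along the tool's x, y, z in normalised numbers (1 is 500 mm), then the turn, a rotation vector about the tool's x, y, z in fractions of the full range, 1 being 2 rad, then the closure, from -1 (fully open) to 1 (shut). A call has 1 to 12 rows; each row is the pose to reach, as a shift and turn from the pose commanded when the call began, along the tool's axes at that moment; what a row does not reach only later rows make up. A row lasts 1/10 s, in which the tool goes at most 50 mm and 8.59 degrees, less where a joint would pass 70% of its speed; a pose out of reach is approached as far as the arm can. A shift or turn number past 1, either way, is cut back to 1. A call with a gripper value outside its range is refused whole. The fingers move at their own pace and stop on an object; "squeeze" is the grip in N (left out, the last holds). Time passes only in rows, so rows that repeat a pose let the fingers close. It gives the time, the measured TCP pose, the force, the opening and the grip force at its end, in the units of the state.
- ctrl.get_obs(): the state, without advancing time (a new reading comes with each control period).
- cams.camera(name): name is "scene" or "top" or "wrist"; returns (picture, depth): 400x640x3 uint8, blue, green, red; 400x640 float32, m along the optical axis (not along the pixel's ray), 0 where there is no reading.
- cams.camera_info(name): a dict with "fx", "fy", "cx", "cy" (pixels), "world_to_cam" (4x4, takes a point from world to camera coordinates). Camera axes: x right, y down, z forward; pixel columns grow to the right and rows downward; lengths in m; the calibration is good to about 2 mm. A picture is of the moment at which its call begins: read the wrist's pose just before it. camera_info takes no time and is no camera call; for the wrist camera it gives the pose at the moment of the call.
- ctrl.hand_in(): hands the job in; it is judged then, once.
The state is a dict: "time_s": time; "qpos": joint angles; "joint_vel": joint speeds; "tau": joint torques, N m; "ee_pos": TCP position; "eef_rot": TCP orientation; "force": force on the tool from outside, world axes, zero at the start; "moment": the same for the moment, N m; "grip_width": finger opening in m; "grip_force": force on a finger pad.
Only numpy, scipy, OpenCV 4.12 (cv2) and the standard library are available. Lean on these libraries where they do the work, as an engineer would, in place of code of your own. Each camera call takes 0.05 s, during which the arm holds its last target. There are 200 camera calls.

## Working session

There is one attempt and no reset: what is moved stays moved. The work goes in short steps, Python scripts to look and compute and a tool call to move; the robot and the scene stay as the last step left them, time stands still between calls to the robot, and variables do not carry over. Pictures are saved under pics/ and viewed, at most 14 in all, crops included, and the job is handed in when it is done.

Besides the shell and the picture viewer there is one more tool, called after ">>>" by a JSON object that holds its "method" and its "body", one argument or row to a line. arm_command: Moves the arm, as the interface text tells. Its arguments: {"type":"object","properties":{"plan":{"type":"array"},"squeeze":{"type":"number"}},"required":["plan"]}

```bash
mkdir -p pics; cat > h.py <<'E'
import numpy as np, cv2
from station import ctrl, cams
def grab(n):
    i=cams.camera_info(n); p,d=cams.camera(n); return p,d,i
def pts(d,i):
    v,u=np.mgrid[0:400,0:640]
    c=np.stack([(u-i['cx'])/i['fx']*d,(v-i['cy'])/i['fy']*d,d,np.ones_like(d)],-1)
    return (c@np.linalg.inv(np.array(i['world_to_cam'])).T)[...,:3]
E
python3 - <<'E'
from h import *
for n in('top','scene'):
    p,d,i=grab(n); cv2.imwrite(f'pics/{n}0.png',p); np.savez(f'{n}0.npz',p=p,d=d,w=pts(d,i))
    print(n,{k:np.round(v,3).tolist() for k,v in i.items()})
print(ctrl.get_obs())
E
```

```text
top {'fx': 425.929, 'fy': 425.929, 'cx': 321.739, 'cy': 194.373, 'world_to_cam': [[-0.004, -1.0, 0.005, 0.0], [-0.99, 0.003, -0.141, 0.514], [0.141, -0.006, -0.99, 1.355], [0.0, 0.0, 0.0, 1.0]]}
scene {'fx': 446.131, 'fy': 446.131, 'cx': 318.955, 'cy': 196.476, 'world_to_cam': [[-0.22, 0.975, -0.008, 0.104], [0.733, 0.16, -0.661, -0.358], [-0.643, -0.152, -0.751, 1.697], [0.0, 0.0, 0.0, 1.0]]}
{'time_s': 0.1, 'qpos': array([ 1.06641278e+00,  3.00407808e-01,  1.52150005e+00, -4.66754209e-06,
        1.32073655e+00, -6.66334135e-02]), 'joint_vel': array([-0.00063242, -0.00085105, -0.00383446, -0.00103335, -0.00049173,
       -0.00040508]), 'tau': array([ 1.68034916e-03, -5.32648158e+01, -3.53279579e+01,  7.08686910e-02,
        2.36207078e-02, -2.61178923e-05]), 'ee_pos': array([0.23303499, 0.49789028, 0.17185535]), 'eef_rot': array([-3.14054294e+00, -6.55187715e-05,  2.70384364e+00]), 'force': array([ 0.42812739, -0.03729307,  0.15118664]), 'moment': array([ 0.02770271,  0.0217608 , -0.04746977]), 'grip_force': 0.0, 'grip_width': 0.0939189114819996}
```

View pics/top0.png

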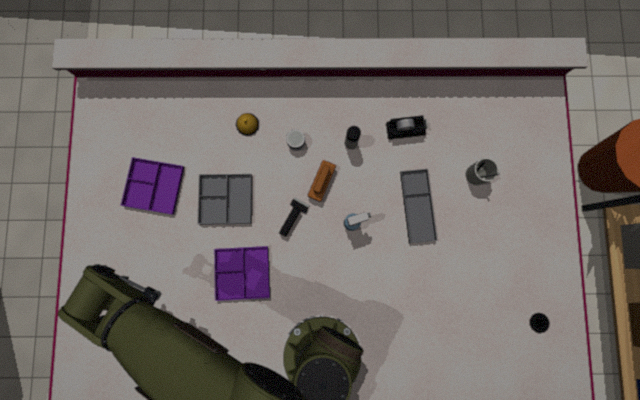

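View pics/scene0.png

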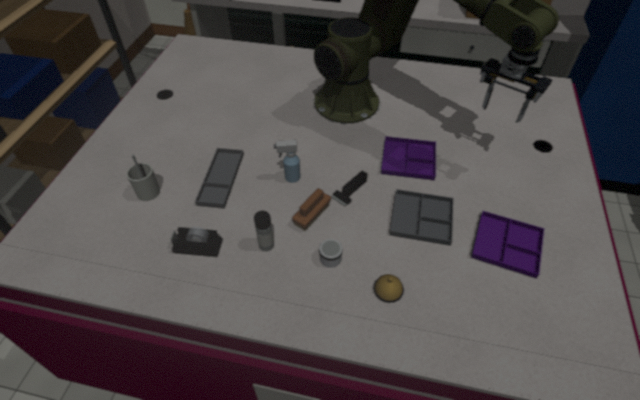

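Top view: the candidates for tray_three are the grey tray (226,200) and two purple look-alikes (153,186) and (242,273), so I choose grey. tray_two (418,206), spray (355,220), can (353,136), tin (296,140), brush (321,181) and scraper (293,217) each appear once. The bystanders are the bell (247,123), dispenser (406,127) and pen pot (482,171).

```bash
python3 - <<'E'
from h import *
z=np.load('top0.npz'); p,w=z['p'],z['w']
cv2.imwrite('pics/crop1.png',cv2.resize(p[95:305,185:505],None,fx=2.5,fy=2.5,interpolation=cv2.INTER_CUBIC))
H=w[...,2]
print('table z',np.median(H[230:260,450:500]))
m=((H>0.008)&(H<.2)).astype(np.uint8); m[300:]=0; m[:90]=0; 
n,l,s,c=cv2.connectedComponentsWithStats(m)
for k in range(1,n):
    if s[k,4]<40: continue
    q=w[l==k]; mx=np.percentile(q[:,2],97); r=cv2.minAreaRect(q[:,:2].astype(np.float32)*1000)
    t=q[q[:,2]>mx-.012]; rt=cv2.minAreaRect(t[:,:2].astype(np.float32)*1000)
    print(s[k].tolist(),'hmax %.3f'%mx,'rect',np.round(r[0]),np.round(r[1]),round(r[2],1),'top',np.round(rt[0]),np.round(rt[1]),round(rt[2],1))
E
```

```text
table z 0.0004703428039956048
[236, 113, 24, 23, 376] hmax 0.047 rect [760. 254.] [79. 72.] 79.8 top [760. 254.] [54. 49.] 23.1
[384, 115, 44, 25, 795] hmax 0.080 rect [ 743. -284.] [ 61. 134.] 5.8 top [ 742. -276.] [26. 48.] 8.8
[344, 126, 17, 23, 285] hmax 0.134 rect [695. -99.] [44. 43.] 87.1 top [696. -99.] [44. 42.] 87.1
[286, 129, 19, 22, 327] hmax 0.056 rect [700.  86.] [61. 61.] 26.9 top [700.  86.] [61. 61.] 27.1
[120, 157, 64, 58, 577] hmax 0.027 rect [550. 565.] [187. 165.] 79.9 top [549. 563.] [178. 165.] 79.9
[466, 158, 33, 27, 592] hmax 0.126 rect [ 582. -537.] [110.  75.] 82.5 top [ 579. -516.] [60.  6.] 51.6
[307, 160, 29, 42, 621] hmax 0.079 rect [561.   0.] [ 50. 135.] 66.8 top [561.   0.] [24. 93.] 66.6
[400, 169, 37, 74, 415] hmax 0.026 rect [ 480. -323.] [240.  99.] 5.3 top [ 480. -320.] [240.  92.] 5.1
[196, 174, 56, 50, 524] hmax 0.027 rect [505. 323.] [181. 164.] 89.7 top [505. 321.] [176. 165.] 89.9
[279, 199, 30, 38, 389] hmax 0.043 rect [436.  90.] [ 59. 128.] 70.3 top [427. 106.] [26. 98.] 60.4
[343, 212, 28, 19, 320] hmax 0.155 rect [ 421. -108.] [48. 74.] 0.3 top [ 427. -111.] [24. 69.] 17.6
[214, 246, 56, 54, 425] hmax 0.027 rect [262. 260.] [165. 176.] 2.9 top [262. 260.] [165. 176.] 2.9
```

View pics/crop1.png

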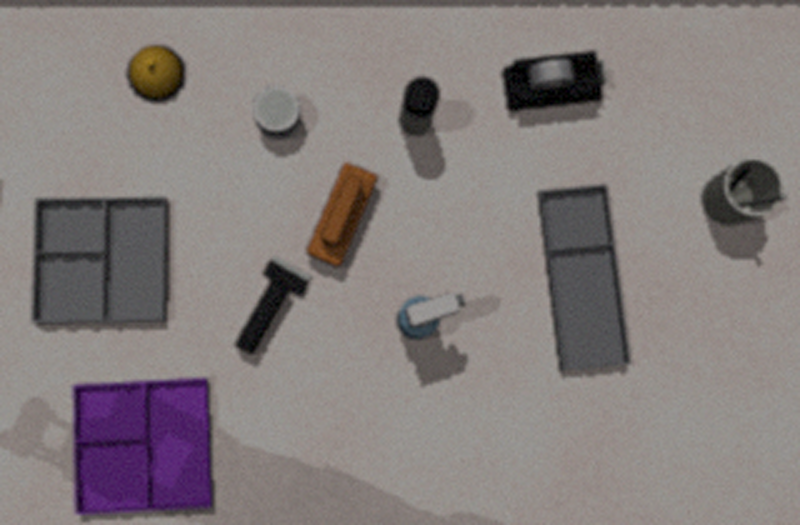

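The crop shows the grey tray_three with its long bay on the right (-y) and its larger short bay at lower left. tray_two's small bay is at the top (+x). The scraper head points up, and the spray nozzle points right and slightly up. The sizes match the description. Next I cross-check with the scene view and write a helper that works out the moves.

```bash
cat >> h.py <<'E'
def to(*ts):
    "ts: (x,y,z mm, yaw deg): shift/turn from the present pose, tool axes"
    from scipy.spatial.transform import Rotation as R
    o=ctrl.get_obs(); e=o['ee_pos']*1000; r=R.from_euler('xyz',o['eef_rot'])
    print('t %.2f'%o['time_s'],'ee',e.round(1),'rot',np.degrees(o['eef_rot']).round(1),'q6 %.2f'%o['qpos'][5],'w %.4f'%o['grip_width'])
    for t in ts:
        s=r.inv().apply(np.array(t[:3])-e); a=(r.inv()*R.from_euler('xyz',[180,0,t[3]],degrees=True)).as_rotvec()
        print(t,'->',s.round(0),a.round(3))
E
python3 - <<'E'
from h import *
z=np.load('scene0.npz'); w=z['w']; H=w[...,2]
m=((H>0.008)&(H<.2)&(w[...,0]>.38)&(w[...,0]<.82)).astype(np.uint8)
n,l,s,c=cv2.connectedComponentsWithStats(m)
for k in range(1,n):
    if s[k,4]<60: continue
    q=w[l==k]; mx=np.percentile(q[:,2],97); r=cv2.minAreaRect(q[:,:2].astype(np.float32)*1000)
    t=q[q[:,2]>mx-.012]; rt=cv2.minAreaRect(t[:,:2].astype(np.float32)*1000)
    print(s[k].tolist(),'hmax %.3f'%mx,'rect',np.round(r[0]),np.round(r[1]),round(r[2],1),'top',np.round(rt[0]),np.round(rt[1]),round(rt[2],1))
to((437,100,120,150),(437,100,10,150))
E
```

```text
[273, 140, 27, 42, 715] hmax 0.152 rect [ 435. -110.] [43. 74.] 6.9 top [ 430. -114.] [31. 69.] 13.1
[194, 151, 48, 57, 521] hmax 0.026 rect [ 492. -322.] [225.  94.] 5.0 top [ 492. -322.] [224.  93.] 5.3
[126, 155, 33, 45, 914] hmax 0.129 rect [ 587. -524.] [80. 75.] 28.5 top [ 583. -519.] [62.  8.] 53.2
[332, 170, 35, 34, 469] hmax 0.042 rect [450. 100.] [ 62. 130.] 50.8 top [432. 103.] [ 30. 102.] 61.9
[291, 188, 40, 42, 817] hmax 0.079 rect [566.  -3.] [ 51. 135.] 66.6 top [564.  -1.] [25. 95.] 65.6
[389, 189, 64, 56, 842] hmax 0.026 rect [508. 317.] [173. 175.] 1.5 top [506. 318.] [173. 174.] 0.5
[253, 210, 21, 41, 624] hmax 0.133 rect [ 701. -102.] [44. 46.] 81.8 top [ 700. -103.] [44. 42.] 18.9
[470, 210, 74, 68, 1015] hmax 0.026 rect [552. 559.] [176. 175.] 78.9 top [551. 559.] [174. 175.] 80.1
[170, 226, 52, 31, 1250] hmax 0.080 rect [ 747. -290.] [ 64. 131.] 5.8 top [ 746. -279.] [28. 49.] 3.7
[319, 239, 23, 28, 536] hmax 0.055 rect [704.  83.] [64. 60.] 11.4 top [704.  83.] [65. 59.] 12.1
[373, 274, 31, 29, 629] hmax 0.046 rect [771. 249.] [78. 68.] 85.5 top [767. 249.] [50. 53.] 59.8
t 0.10 ee [233.  497.9 171.9] rot [-179.9   -0.   154.9] q6 -0.07 w 0.0939
(437, 100, 120, 150) -> [-353. -274.   52.] [-0.001 -0.     0.086]
(437, 100, 10, 150) -> [-353. -274.  162.] [-0.001 -0.     0.086]
```

Both views agree within 5 mm, so I use their mean. First the scraper.

The manual's scale: shifts go in shares of 500 mm and turns go in shares of 2 rad. Converting my numbers, -359 mm is -0.718, -274 mm is -0.548, 0.073 rad is 0.0365.

>>> {"method": "arm_command", "body": {
  "plan": [
    [[-0.718,-0.548,0.104,0,0,0.0365,-0.3],[-0.718,-0.548,0.104,0,0,0.0365,-0.3],[-0.718,-0.548,0.104,0,0,0.0365,-0.3],[-0.718,-0.548,0.104,0,0,0.0365,-0.3],[-0.718,-0.548,0.104,0,0,0.0365,-0.3],[-0.718,-0.548,0.104,0,0,0.0365,-0.3],[-0.718,-0.548,0.104,0,0,0.0365,-0.3],[-0.718,-0.548,0.104,0,0,0.0365,-0.3],[-0.718,-0.548,0.104,0,0,0.0365,-0.3],[-0.718,-0.548,0.104,0,0,0.0365,-0.3],[-0.718,-0.548,0.104,0,0,0.0365,-0.3],[-0.718,-0.548,0.104,0,0,0.0365,-0.3]]
  ],
  "squeeze": 20
}}

```text
time_s: 1.3
ee_pos: [0.4418, 0.0985, 0.1203]
eef_rot: [-3.142, -0.0, 2.631]
force: [-0.2, -0.6, -0.4]
grip_width: 0.0613
grip_force: 0.0
```

```bash
python3 - <<'E'
from h import *
p,d,i=grab('wrist'); cv2.imwrite('pics/w1.png',p)
to((442,97,10,150.7))
w=pts(d,i); H=w[...,2]
m=(H>.026)&(H<.05)&(np.hypot(w[...,0]-.435,w[...,1]-.1)<.09)
print(m.sum())
if m.sum(): r=cv2.minAreaRect(w[m][:,:2].astype(np.float32)*1000); print(r)
E
```

```text
t 1.35 ee [441.7  98.8 120.4] rot [180.   -0.  150.8] q6 -0.92 w 0.0608
(442, 97, 10, 150.7) -> [ -1.  -1. 110.] [ 0.    -0.     0.002]
2735
((428.19378662109375, 105.37229919433594), (25.782329559326172, 98.87832641601562), 61.2108154296875)
```

View pics/w1.png

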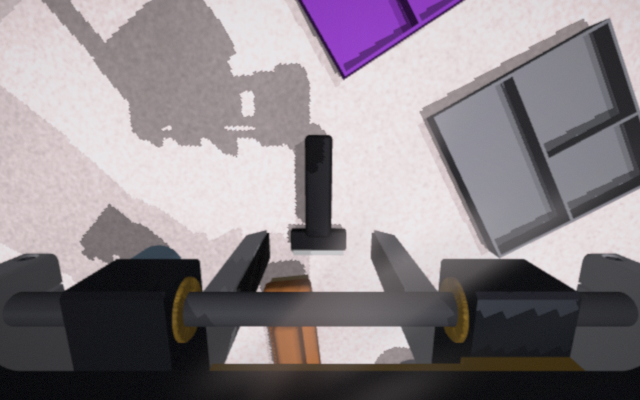

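The wrist view shows the scraper handle at (318,185) between the open fingers. The measured centre, (428,105) at -29°, confirms the earlier figures. Descend, grip and lift.

To row units: 110 mm is 0.22, 90 mm is 0.18.

>>> {"method": "arm_command", "body": {
  "plan": [
    [[0,0,0.1,0,0,0,-0.3],[0,0,0.18,0,0,0,-0.3],[0,0,0.22,0,0,0,-0.3],[0,0,0.22,0,0,0,-0.3],[0,0,0.22,0,0,0,1],[0,0,0.22,0,0,0,1],[0,0,0.22,0,0,0,1],[0,0,0.22,0,0,0,1],[0,0,0.18,0,0,0,1],[0,0,0.1,0,0,0,1],[0,0,0,0,0,0,1],[0,0,-0.06,0,0,0,1]]
  ],
  "squeeze": 25
}}

```text
time_s: 2.55
ee_pos: [0.4428, 0.0979, 0.1541]
eef_rot: [3.139, 0.003, 2.631]
force: [-0.0, 0.3, -1.0]
grip_width: 0.0015
grip_force: 0.0
```

```bash
python3 - <<'E'
from h import *
to((441.5,-325.5,150,185.1),(441.5,-325.5,60,185.1),(441.5,-325.5,16,185.1))
E
```

```text
t 2.55 ee [442.8  97.9 154.1] rot [179.9   0.2 150.7] q6 -0.92 w 0.0015
(441.5, -325.5, 150, 185.1) -> [-206. -370.    4.] [ 0.001  0.004 -0.6  ]
(441.5, -325.5, 60, 185.1) -> [-206. -370.   94.] [ 0.001  0.004 -0.6  ]
(441.5, -325.5, 16, 185.1) -> [-205. -370.  138.] [ 0.001  0.004 -0.6  ]
```

The grip slipped or missed, so I look again.

```bash
python3 - <<'E'
from h import *
p,d,i=grab('wrist'); cv2.imwrite('pics/w2.png',p)
w=pts(d,i); H=w[...,2]
m=(H>.026)&(H<.05)&(np.hypot(w[...,0]-.435,w[...,1]-.1)<.09)
print(m.sum(), cv2.minAreaRect(w[m][:,:2].astype(np.float32)*1000), w[m][:,2].max())
E
```

```text
2237 ((428.7177429199219, 105.43344116210938), (25.260208129882812, 100.26763153076172), 60.404239654541016) 0.040360637729087656
```

View pics/w2.png

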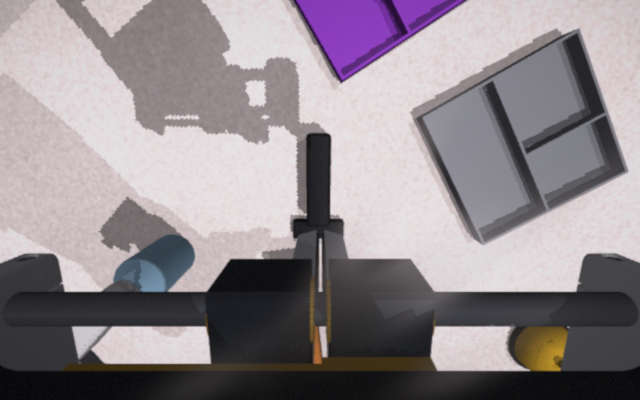

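The scraper handle at (318,180) hasn't moved; the fingers just needed more time to close. Retry with a longer wait.

>>> {"method": "arm_command", "body": {
  "plan": [
    [[0.002,0,0.04,0,0,0,0],[0.002,0,0.08,0,0,0,0],[0.002,0,0.12,0,0,0,0],[0.002,0,0.12,0,0,0,0],[0.002,0,0.12,0,0,0,0],[0.002,0,0.12,0,0,0,0],[0.002,0,0.2,0,0,0,0],[0.002,0,0.26,0,0,0,0],[0.002,0,0.288,0,0,0,0],[0.002,0,0.288,0,0,0,0],[0.002,0,0.288,0,0,0,0.6],[0.002,0,0.288,0,0,0,1]]
  ],
  "squeeze": 25
}}

```text
time_s: 3.8
ee_pos: [0.4422, 0.0984, 0.0077]
eef_rot: [3.14, 0.002, 2.631]
force: [-0.6, -0.2, -0.4]
grip_width: 0.0347
grip_force: 0.0
```

>>> {"method": "arm_command", "body": {
  "plan": [
    [[0,0,0,0,0,0,1],[0,0,0,0,0,0,1],[0,0,0,0,0,0,1],[0,0,0,0,0,0,1],[0,0,0,0,0,0,1],[0,0,0,0,0,0,1]]
  ]
}}

```text
time_s: 4.4
ee_pos: [0.4413, 0.0983, 0.0063]
eef_rot: [-3.142, -0.0, 2.631]
force: [-0.6, 0.5, 0.2]
grip_width: 0.0004
grip_force: 0.0
```

```bash
python3 - <<'E'
from h import *
p,d,i=grab('scene'); cv2.imwrite('pics/s3.png',cv2.resize(p[60:300,200:520],None,fx=2.5,fy=2.5))
w=pts(d,i)
q,_,_=grab('wrist'); cv2.imwrite('pics/w3.png',q)
E
```

```text
(no output)
```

View pics/s3.png

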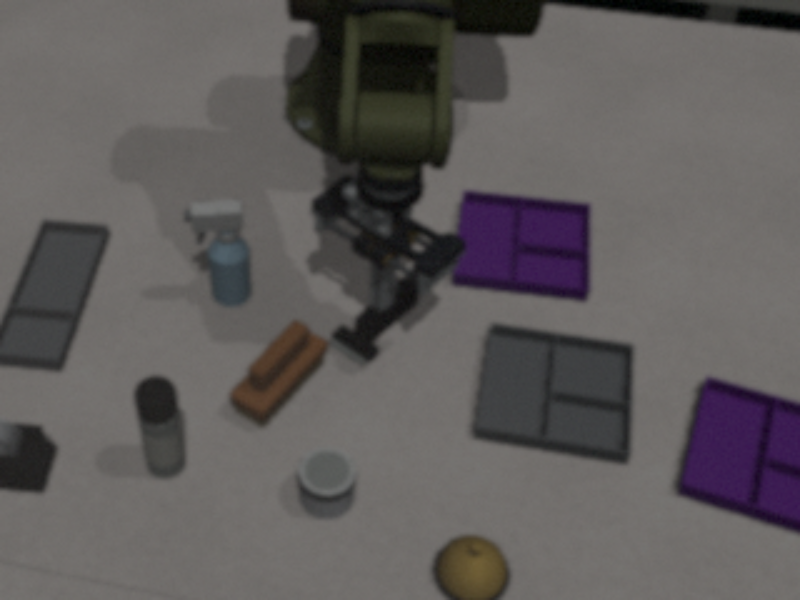

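View pics/w3.png

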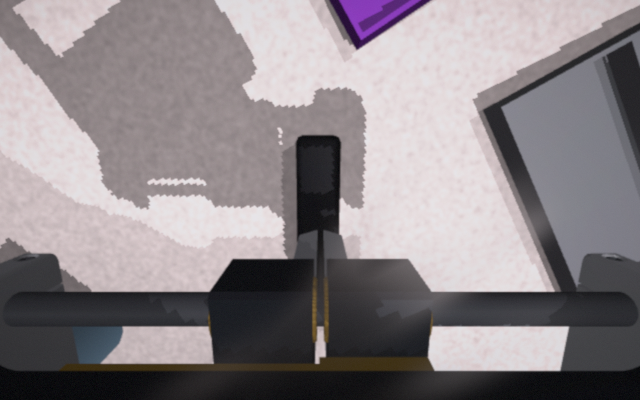

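The scene crop shows the fingers at the handle (405,290), with the scraper still in place. The wrist view shows the fingers shut at (320,235), apparently above the handle. I check this against depth.

```bash
python3 - <<'E'
from h import *
o=ctrl.get_obs(); p,d,i=grab('wrist'); w=pts(d,i); M=np.array(i['world_to_cam'])
for t in (0,19,40,78): 
    c=M@np.array([*(o['ee_pos']+[0,0,t/1000]),1]); print(t,c[:3].round(3),i['fx']*c[0]/c[2]+i['cx'],i['fy']*c[1]/c[2]+i['cy'])
for r in range(140,300,12): print(r,[(w[r,c]*1000).round(0).astype(int).tolist() for c in (306,320,334)])
print(o['ee_pos'],o['grip_width'],o['grip_force'])
p,d,i=grab('top'); w=pts(d,i); H=w[...,2]
m=(H>.026)&(H<.055)&(np.hypot(w[...,0]-.435,w[...,1]-.1)<.1); print(m.sum())
E
```

```text
0 [-0.001  0.015  0.222] 319.1296744068475 228.83622696199282
19 [-0.001  0.02   0.203] 319.0787859868533 237.42052666173933
40 [-0.001  0.024  0.183] 319.0105411237316 248.93266160463543
78 [-0.001  0.033  0.146] 318.8383108125495 277.98596309710433
140 [[384, 122, 40], [387, 129, 37], [391, 136, 37]]
152 [[389, 119, 38], [393, 126, 37], [397, 133, 39]]
164 [[395, 115, 38], [399, 122, 38], [403, 129, 37]]
176 [[401, 112, 38], [405, 119, 39], [409, 126, 38]]
188 [[407, 109, 39], [411, 116, 38], [415, 123, 37]]
200 [[414, 105, 38], [418, 112, 39], [422, 119, 38]]
212 [[420, 101, 38], [424, 109, 39], [428, 116, 39]]
224 [[426, 98, 39], [431, 105, 37], [435, 112, 37]]
236 [[430, 96, 50], [435, 103, 46], [437, 110, 51]]
248 [[430, 97, 70], [435, 103, 65], [437, 109, 69]]
260 [[411, 112, 142], [435, 103, 82], [414, 118, 143]]
272 [[410, 112, 152], [438, 101, 86], [414, 118, 150]]
284 [[411, 112, 157], [443, 98, 87], [414, 118, 156]]
296 [[412, 112, 160], [417, 112, 152], [415, 117, 160]]
[0.44127284 0.09826143 0.00633592] 0.000343272402665784 0.0
22
```

Handle top reads z=38 mm and is unmoved, yet the fingers shut "through" it without force. I'll open, slide to the handle's middle and retry in steps.

>>> {"method": "arm_command", "body": {
  "plan": [
    [[0,0,0,0,0,0,0],[0,0,0,0,0,0,-0.2],[0,0,0,0,0,0,-0.2],[0,0,0,0,0,0,-0.2],[0,0,0,0,0,0,-0.2],[0,0,0,0,0,0,-0.2],[0,0,0,0,0,0,-0.2],[0,0,0,0,0,0,-0.2],[0,0,0,0,0,0,-0.2]]
  ]
}}

```text
time_s: 5.5
ee_pos: [0.4413, 0.0982, 0.0063]
eef_rot: [-3.142, 0.0, 2.631]
force: [0.2, -0.0, 0.1]
grip_width: 0.0566
grip_force: 0.0
```

```bash
python3 - <<'E'
from h import *
q,d,i=grab('wrist'); cv2.imwrite('pics/w4.png',q[120:400,160:480]); 
o=ctrl.get_obs(); print(o['grip_width'],o['ee_pos'],o['force'])
E
```

```text
0.05654739745862273 [0.44127808 0.09825877 0.00635278] [-0.26656172 -0.39438561 -0.52398461]
```

View pics/w4.png

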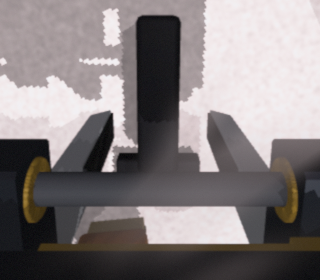

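The open fingers at crop (110,112) and (210,112) clearly straddle the handle (158,90). Try closing 20 mm further back along it, and higher.

To row units: 20 mm is 0.04, -6 mm is -0.012.

>>> {"method": "arm_command", "body": {
  "plan": [
    [[0.04,0,-0.012,0,0,0,-0.2],[0.04,0,-0.012,0,0,0,0.2],[0.04,0,-0.012,0,0,0,0.2],[0.04,0,-0.012,0,0,0,0.2],[0.04,0,-0.012,0,0,0,0.4],[0.04,0,-0.012,0,0,0,0.4],[0.04,0,-0.012,0,0,0,0.6],[0.04,0,-0.012,0,0,0,0.6],[0.04,0,-0.012,0,0,0,0.6],[0.04,0,-0.012,0,0,0,0.6]]
  ],
  "squeeze": 25
}}

```text
time_s: 6.55
ee_pos: [0.4238, 0.108, 0.0123]
eef_rot: [-3.142, 0.0, 2.631]
force: [-0.4, -0.0, 0.1]
grip_width: 0.0187
grip_force: 0.0
```

```bash
python3 - <<'E'
from h import *
q,d,i=grab('wrist'); cv2.imwrite('pics/w5.png',q[120:400,160:480]); 
o=ctrl.get_obs(); print(o['grip_width'],o['grip_force'],o['ee_pos'],o['force'])
w=pts(d,i); H=w[...,2]
m=(H>.030)&(H<.042)&(np.hypot(w[...,0]-.435,w[...,1]-.1)<.09)
print(m.sum(), cv2.minAreaRect(w[m][:,:2].astype(np.float32)*1000))
E
```

```text
0.018647780832764367 0.0 [0.42382865 0.10802387 0.01235287] [ 0.16535853 -0.28148536 -0.46277241]
4580 ((419.8639221191406, 109.74092102050781), (25.901567459106445, 81.07646942138672), 60.05549621582031)
```

View pics/w5.png

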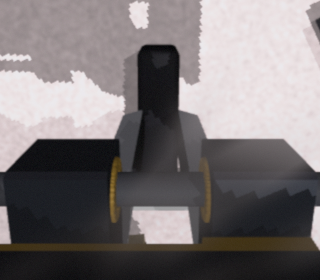

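The fingers sit flush on the handle sides (crop x 138–180), yet no force is reported. Close fully and check whether the scraper follows a small lift.

To row units: 15 mm is 0.03, 8 mm is 0.016.

>>> {"method": "arm_command", "body": {
  "plan": [
    [[0,0,0,0,0,0,1],[0,0,0,0,0,0,1],[0,0,0,0,0,0,1],[0,0,0,0,0,0,1],[0,0,0,0,0,0,1],[0,0,0,0,0,0,1],[0,0.016,0,0,0,0,1],[0,0.03,0,0,0,0,1],[0,0.03,0,0,0,0,1]]
  ],
  "squeeze": 40
}}

```text
time_s: 7.5
ee_pos: [0.4317, 0.1219, 0.0124]
eef_rot: [3.141, 0.0, 2.632]
force: [0.6, 0.1, 0.3]
grip_width: 0.0003
grip_force: 0.0
```

```bash
python3 - <<'E'
from h import *
o=ctrl.get_obs()
print({k:np.round(o[k],4) for k in('time_s','grip_width','grip_force','ee_pos','force','moment')})
q,d,i=grab('wrist'); cv2.imwrite('pics/w6.png',q[120:400,160:480]); print(i['fx'])
w=pts(d,i); H=w[...,2]
m=(H>.030)&(H<.042)&(np.hypot(w[...,0]-.435,w[...,1]-.1)<.09)
print(m.sum(), cv2.minAreaRect(w[m][:,:2].astype(np.float32)*1000))
E
```

```text
{'time_s': np.float64(7.5), 'grip_width': np.float64(0.0003), 'grip_force': np.float64(0.0), 'ee_pos': array([0.4317, 0.1219, 0.0124]), 'force': array([0.5931, 0.0893, 0.2996]), 'moment': array([-0.0736,  0.0211,  0.0235])}
313.44637336123526
3250 ((409.33697509765625, 115.36239624023438), (25.706575393676758, 57.0972785949707), 60.52134704589844)
```

View pics/w6.png

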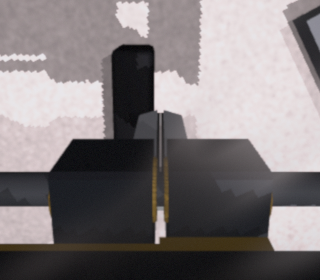

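The handle at crop (133,90) stayed put while the shut fingers at (160,120) moved through it, so the scraper doesn't react to the fingers. I'll test the gripper on the brush before drawing conclusions.

To row units: -174 mm is -0.348, -120 mm is -0.24, -0.1 rad is -0.05.

>>> {"method": "arm_command", "body": {
  "plan": [
    [[0,0,-0.1,0,0,0,0],[0,0,-0.2,0,0,0,0],[-0.08,-0.02,-0.22,0,0,0,0],[-0.16,-0.04,-0.22,0,0,-0.05,0],[-0.24,-0.06,-0.22,0,0,-0.05,0],[-0.348,-0.086,-0.22,0,0,-0.05,0],[-0.348,-0.086,-0.22,0,0,-0.05,0],[-0.348,-0.086,-0.14,0,0,-0.05,0],[-0.348,-0.086,-0.068,0,0,-0.05,0],[-0.348,-0.086,-0.068,0,0,-0.05,0],[-0.348,-0.086,-0.068,0,0,-0.05,0.3],[-0.348,-0.086,-0.068,0,0,-0.05,0.6]]
  ],
  "squeeze": 25
}}

```text
time_s: 8.75
ee_pos: [0.5629, -0.0013, 0.0485]
eef_rot: [3.141, 0.003, 2.731]
force: [-0.3, -0.2, 0.5]
grip_width: 0.0345
grip_force: 0.0
```

>>> {"method": "arm_command", "body": {
  "plan": [
    [[0,0,0,0,0,0,1],[0,0,0,0,0,0,1],[0,0,0,0,0,0,1],[0,0,0,0,0,0,1],[0,0,0,0,0,0,1],[0,0,0,0,0,0,1]]
  ]
}}

```text
time_s: 9.35
ee_pos: [0.5619, -0.0015, 0.0463]
eef_rot: [3.142, -0.0, 2.731]
force: [0.4, 0.6, -0.3]
grip_width: 0.0002
grip_force: 0.0
```

Same result on the brush. Check numerically whether the brush moved, and whether anything else did.

```bash
python3 - <<'E'
from h import *
o=ctrl.get_obs(); print(o['ee_pos'],o['grip_width'],o['force'])
p,d,i=grab('scene'); w=pts(d,i); cv2.imwrite('pics/s7.png',cv2.resize(p[120:280,230:450],None,fx=3.5,fy=3.5,interpolation=cv2.INTER_CUBIC))
z=np.load('scene0.npz'); dp=np.abs(p.astype(int)-z['p']).sum(-1)
hsv=cv2.cvtColor(p,cv2.COLOR_BGR2HSV); h0=cv2.cvtColor(z['p'],cv2.COLOR_BGR2HSV)
for h,ww in((h0,z['w']),(hsv,w)):
    m=cv2.inRange(h,(3,110,30),(16,255,255))>0; m&=(np.hypot(ww[...,0]-.56,ww[...,1])<.15)
    print(m.sum(), cv2.minAreaRect(ww[m][:,:2].astype(np.float32)*1000), np.percentile(ww[m][:,2],97))
E
```

```text
[ 0.56193235 -0.00145922  0.04634373] 0.00021749868680896907 [ 0.40731663  0.57898421 -0.32320944]
399 ((570.3541870117188, 4.623821258544922), (41.758934020996094, 130.92074584960938), 59.515785217285156) 0.07904418769628531
326 ((570.3668212890625, 0.6957931518554688), (43.65561294555664, 123.8193588256836), 62.909793853759766) 0.07917158491952081
```

View pics/s7.png

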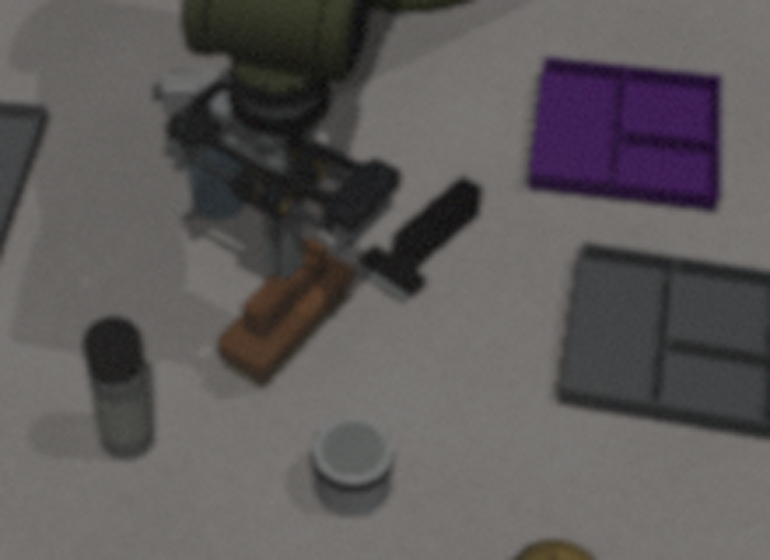

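The fingers are shut inside the unmoved brush ridge (crop 290,255), with no force reported. Next, a light touch on bare table at (540,140) to see whether the fingers register contact at all.

To row units: 120 mm is 0.24, 76 mm is 0.152.

>>> {"method": "arm_command", "body": {
  "plan": [
    [[0,0,-0.1,0,0,0,1],[0,0,-0.12,0,0,0,1],[0.076,0.12,-0.12,0,0,0,1],[0.152,0.24,-0.12,0,0,0,1],[0.152,0.24,-0.12,0,0,0,1],[0.152,0.24,-0.04,0,0,0,1],[0.152,0.24,0.05,0,0,0,1],[0.152,0.24,0.076,0,0,0,1],[0.152,0.24,0.088,0,0,0,1],[0.152,0.24,0.094,0,0,0,1],[0.152,0.24,0.096,0,0,0,1],[0.152,0.24,0.096,0,0,0,1]]
  ]
}}

```text
time_s: 10.6
ee_pos: [0.541, 0.1389, -0.0004]
eef_rot: [3.141, 0.002, 2.73]
force: [0.3, 0.1, -0.1]
grip_width: 0.0005
grip_force: 0.0
```

```bash
python3 - <<'E'
from h import *
o=ctrl.get_obs(); print(o['ee_pos'],o['force'],o['tau'],o['grip_width'])
E
```

```text
[ 5.40955035e-01  1.38891652e-01 -3.85719387e-04] [ 0.33443693  0.10093301 -0.07328761] [-2.34821200e-02 -5.83862579e+01 -2.87208760e+01  2.33814621e-02
  3.33323597e-02 -4.16005287e-05] 0.0005235157625540261
```

To row units: 3 mm is 0.006, 2 mm is 0.004.

>>> {"method": "arm_command", "body": {
  "plan": [
    [[0,0,0.002,0,0,0,1],[0,0,0.004,0,0,0,1],[0,0,0.006,0,0,0,1],[0,0,0.006,0,0,0,1],[0,0,0.006,0,0,0,1]]
  ]
}}

```text
time_s: 11.1
ee_pos: [0.5402, 0.1389, -0.0047]
eef_rot: [-3.142, -0.0, 2.731]
force: [0.2, 0.6, 0.6]
grip_width: 0.0007
grip_force: 0.0
```

The TCP reads 5 mm below the table with no force. So the real fingertips may end higher than the reported TCP, which would fit w3 (fingers visible only above z≈46) and the 69-vs-56 mm opening. Measure the tips by depth.

```bash
python3 - <<'E'
from h import *
o=ctrl.get_obs(); e=o['ee_pos']; 
for n in('wrist','scene','top'):
    p,d,i=grab(n); w=pts(d,i); R=np.hypot(w[...,0]-e[0],w[...,1]-e[1])
    m=(R<.022)&(w[...,2]>.008)&(w[...,2]<.14); q=w[m]*1000
    print(n,m.sum(),np.percentile(q[:,2],[0,2,5,20,50]).round(1) if m.sum() else '')
    if m.sum():
        b=q[q[:,2]<np.percentile(q[:,2],15)]; print('low pts mean',b.mean(0).round(1))
    if n=='wrist':
        for r in range(216,262,4): print(r,[(w[r,c]*1000).round(0).astype(int).tolist() for c in (300,310,330,340)])
E
```

```text
wrist 1635 [28.5 32.  35.6 45.7 61.4]
low pts mean [532.3 143.1  37.1]
216 [[525, 131, 0], [528, 137, 0], [534, 150, 0], [536, 156, 0]]
220 [[528, 130, 0], [531, 136, 0], [536, 149, 0], [539, 155, 0]]
224 [[530, 129, 2], [533, 135, 0], [539, 148, 0], [541, 154, 0]]
228 [[533, 127, -1], [536, 134, 0], [542, 147, -1], [544, 153, 0]]
232 [[536, 126, 0], [530, 138, 32], [534, 149, 34], [547, 152, 0]]
236 [[527, 133, 40], [530, 138, 40], [534, 148, 39], [536, 153, 40]]
240 [[527, 133, 47], [530, 138, 46], [534, 148, 47], [536, 153, 47]]
244 [[528, 133, 52], [530, 138, 52], [534, 148, 53], [536, 153, 53]]
248 [[528, 134, 60], [530, 139, 59], [534, 148, 58], [536, 152, 60]]
252 [[528, 134, 65], [530, 139, 64], [534, 148, 65], [536, 152, 64]]
256 [[528, 135, 71], [530, 139, 70], [534, 147, 69], [536, 152, 69]]
260 [[508, 148, 132], [509, 150, 132], [511, 155, 132], [512, 157, 131]]
scene 159 [26.9 33.4 36.3 48.7 68. ]
low pts mean [548.6 135.   38.6]
top 0
```

The real fingertips lie about 35 mm above the reported TCP (lowest finger points z≈31 at a reported -4.7), with no offset in xy. So I command z = wanted tip height − 35. Brush first.

To row units: -119 mm is -0.238, -80 mm is -0.16.

>>> {"method": "arm_command", "body": {
  "plan": [
    [[0,0,-0.1,0,0,0,0],[0,0,-0.16,0,0,0,0],[-0.076,-0.12,-0.16,0,0,0,0],[-0.152,-0.238,-0.16,0,0,0,0],[-0.152,-0.238,-0.16,0,0,0,0],[-0.152,-0.238,-0.16,0,0,0,0],[-0.152,-0.238,-0.16,0,0,0,0],[-0.152,-0.238,-0.08,0,0,0,0],[-0.152,-0.238,-0.03,0,0,0,0],[-0.152,-0.238,-0.03,0,0,0,0],[-0.152,-0.238,-0.03,0,0,0,0.3],[-0.152,-0.238,-0.03,0,0,0,0.6]]
  ],
  "squeeze": 25
}}

```text
time_s: 12.45
ee_pos: [0.5624, 0.0005, 0.0107]
eef_rot: [3.141, 0.0, 2.732]
force: [0.3, 0.2, 0.3]
grip_width: 0.0345
grip_force: 0.0
```

>>> {"method": "arm_command", "body": {
  "plan": [
    [[0,0,0,0,0,0,1],[0,0,0,0,0,0,1],[0,0,0,0,0,0,1],[0,0,0,0,0,0,1]]
  ]
}}

```text
time_s: 12.85
ee_pos: [0.5623, -0.0005, 0.0105]
eef_rot: [3.141, 0.0, 2.731]
force: [-0.6, 1.0, -0.1]
grip_width: 0.0241
grip_force: 25.0
```

```bash
python3 - <<'E'
from h import *
to((505.5,274,110,180),(505.5,274,15,180))
E
```

```text
t 12.85 ee [ 5.623e+02 -5.000e-01  1.050e+01] rot [180.    0.  156.5] q6 -1.23 w 0.0241
(505.5, 274, 110, 180) -> [ 162.  229. -100.] [ 0.     0.    -0.411]
(505.5, 274, 15, 180) -> [162. 229.  -5.] [ 0.     0.    -0.411]
```

Gripped: 24.1 mm at 25 N, which confirms the offset. Carry it to the long bay.

To row units: 229 mm is 0.458, 162 mm is 0.324, -0.411 rad is -0.2055.

>>> {"method": "arm_command", "body": {
  "plan": [
    [[0,0,-0.08,0,0,0,1],[0,0,-0.14,0,0,0,1],[0.06,0.084,-0.14,0,0,-0.04,1],[0.12,0.17,-0.14,0,0,-0.08,1],[0.18,0.254,-0.14,0,0,-0.12,1],[0.24,0.34,-0.14,0,0,-0.16,1],[0.3,0.424,-0.14,0,0,-0.205,1],[0.324,0.458,-0.14,0,0,-0.2055,1],[0.324,0.458,-0.14,0,0,-0.2055,1],[0.324,0.458,-0.1,0,0,-0.2055,1],[0.324,0.458,-0.06,0,0,-0.2055,1],[0.324,0.458,-0.06,0,0,-0.2055,1]]
  ]
}}

```text
time_s: 14.05
ee_pos: [0.504, 0.2729, 0.038]
eef_rot: [-3.14, -0.004, 3.141]
force: [0.2, -0.4, -2.7]
grip_width: 0.0239
grip_force: 25.0
```

```bash
python3 - <<'E'
from h import *
to((505.5,274,15,180))
p,d,i=grab('wrist'); w=pts(d,i); hsv=cv2.cvtColor(p,cv2.COLOR_BGR2HSV)
# tray_three rim: grey wall tops near z 22
m=(w[...,2]>.016)&(w[...,2]<.028)&(abs(w[...,0]-.505)<.1)&(w[...,1]>.22)&(w[...,1]<.42)
q=w[m][:,:2]*1000; print(m.sum(),q.min(0),q.max(0),cv2.minAreaRect(q.astype(np.float32)))
print(hsv[300,100])
E
```

```text
t 14.05 ee [504.  272.9  38. ] rot [-179.9   -0.2  180. ] q6 -1.14 w 0.0239
(505.5, 274, 15, 180) -> [-2.  1. 23.] [-0.002 -0.004 -0.   ]
4908 [422.93580751 233.25534268] [560.21211205 407.69591569] ((491.9839172363281, 320.4710693359375), (137.5825958251953, 173.628662109375), 0.37358319759368896)
[120  26  50]
```

The wrist view gives the tray_three centre as (505,320.5), confirming it. Lower and release.

To row units: -60 mm is -0.12, 22 mm is 0.044.

>>> {"method": "arm_command", "body": {
  "plan": [
    [[-0.002,0.004,0.02,0,0,0,1],[-0.002,0.004,0.036,0,0,0,1],[-0.002,0.004,0.044,0,0,0,1],[-0.002,0.004,0.044,0,0,0,1],[-0.002,0.004,0.044,0,0,0,0.2],[-0.002,0.004,0.044,0,0,0,0.2],[-0.002,0.004,0.044,0,0,0,0.2],[-0.002,0.004,-0.04,0,0,0,0],[-0.002,0.004,-0.12,0,0,0,-0.5],[-0.002,0.004,-0.12,0,0,0,-0.5]]
  ]
}}

```text
time_s: 15.1
ee_pos: [0.5086, 0.2772, 0.1061]
eef_rot: [3.138, 0.008, -3.141]
force: [-1.1, -1.0, 0.3]
grip_width: 0.0581
grip_force: 0.0
```

```bash
python3 - <<'E'
from h import *
p,d,i=grab('wrist'); w=pts(d,i)
m=(w[...,2]>.072)&(w[...,2]<.09)&(abs(w[...,0]-.505)<.09)&(abs(w[...,1]-.275)<.04)
q=w[m]*1000; print('ridge',m.sum(),cv2.minAreaRect(q[:,:2].astype(np.float32)),np.median(q[:,2]))
m=(w[...,2]>.036)&(w[...,2]<.05)&(abs(w[...,0]-.505)<.09)&(abs(w[...,1]-.275)<.045)
q=w[m]*1000; print('block',m.sum(),q.min(0),q.max(0),np.median(q[:,2]))
to((702,84.5,75,90),(702,84.5,75,120))
E
```

```text
ridge 3320 ((505.6363525390625, 276.9717102050781), (23.87606430053711, 92.39217376708984), 89.9524154663086) 79.66319827299891
block 4479 [439.75924147 251.87076201  37.94471485] [571.999209   302.17158782  46.83546678] 43.875293933532625
t 15.15 ee [507.5 276.7 103.1] rot [ 179.9    0.3 -180. ] q6 -1.14 w 0.0623
(702, 84.5, 75, 90) -> [-194. -192.   29.] [0.005 0.002 1.571]
(702, 84.5, 75, 120) -> [-194. -192.   29.] [0.004 0.003 1.047]
```

The brush sits at (505.6,277) with its top at 80 mm, so it is on the floor and centred. Next the tin.

To row units: -194 mm is -0.388, -192 mm is -0.384, 0.85 rad is 0.425.

>>> {"method": "arm_command", "body": {
  "plan": [
    [[-0.04,-0.04,0.026,0,0,0.07,-0.8],[-0.08,-0.08,0.026,0,0,0.14,-0.8],[-0.12,-0.12,0.026,0,0,0.21,-0.8],[-0.16,-0.16,0.026,0,0,0.28,-0.8],[-0.2,-0.2,0.026,0,0,0.35,-0.8],[-0.24,-0.24,0.026,0,0,0.425,-0.8],[-0.28,-0.28,0.026,0,0,0.5,-0.8],[-0.32,-0.32,0.026,0,0,0.57,-0.8],[-0.35,-0.35,0.026,0,0,0.64,-0.8],[-0.388,-0.384,0.026,0,0,0.71,-0.8],[-0.388,-0.384,0.026,0,0,0.7855,-0.8],[-0.388,-0.384,0.026,0,0,0.7855,-0.8]]
  ]
}}

```text
time_s: 16.35
ee_pos: [0.7, 0.0836, 0.0856]
eef_rot: [-3.14, 0.0, 1.567]
force: [0.1, 0.5, 0.1]
grip_width: 0.0845
grip_force: 0.0
```

```bash
python3 - <<'E'
from h import *
p,d,i=grab('wrist'); w=pts(d,i)
m=(w[...,2]>.044)&(w[...,2]<.06)&(np.hypot(w[...,0]-.702,w[...,1]-.0845)<.045)
q=w[m]*1000; print(m.sum(),cv2.minEnclosingCircle(q[:,:2].astype(np.float32)),np.median(q[:,2]))
to((702,84.5,-11,90))
E
```

```text
4454 ((701.8863525390625, 84.82172393798828), 31.681350708007812) 50.51441481807062
t 16.40 ee [699.8  84.1  86. ] rot [-179.9    0.    90.2] q6 0.06 w 0.0843
(702, 84.5, -11, 90) -> [ 0.  2. 97.] [-0.002  0.     0.003]
```

The tin at (702,85) is confirmed (radius 31.7, top 50.5). Descend and grip.

To row units: 97 mm is 0.194, 75 mm is 0.15.

>>> {"method": "arm_command", "body": {
  "plan": [
    [[0,0.004,0.08,0,0,0,-0.8],[0,0.004,0.15,0,0,0,-0.8],[0,0.004,0.194,0,0,0,-0.8],[0,0.004,0.194,0,0,0,-0.8],[0,0.004,0.194,0,0,0,-0.2],[0,0.004,0.194,0,0,0,0.2],[0,0.004,0.194,0,0,0,1],[0,0.004,0.194,0,0,0,1],[0,0.004,0.194,0,0,0,1],[0,0.004,0.194,0,0,0,1],[0,0.004,0.194,0,0,0,1]]
  ],
  "squeeze": 30
}}

```text
time_s: 17.5
ee_pos: [0.7029, 0.0843, -0.0081]
eef_rot: [3.14, -0.0, 1.571]
force: [-1.2, -0.0, 7.3]
grip_width: 0.0618
grip_force: 30.0
```

```bash
python3 - <<'E'
from h import *
to((470,360,80,90),(470,360,-5,90))
E
```

```text
t 17.50 ee [702.9  84.3  -8.1] rot [179.9  -0.   90. ] q6 0.07 w 0.0618
(470, 360, 80, 90) -> [ 276. -233.  -88.] [ 0.002 -0.     0.   ]
(470, 360, -5, 90) -> [ 276. -233.   -3.] [ 0.002 -0.     0.   ]
```

To row units: 276 mm is 0.552, -120 mm is -0.24.

>>> {"method": "arm_command", "body": {
  "plan": [
    [[0,0,-0.08,0,0,0,1],[0,0,-0.16,0,0,0,1],[0,0,-0.23,0,0,0,1],[0.072,-0.06,-0.24,0,0,0,1],[0.144,-0.12,-0.24,0,0,0,1],[0.216,-0.182,-0.24,0,0,0,1],[0.288,-0.242,-0.24,0,0,0,1],[0.36,-0.304,-0.24,0,0,0,1],[0.432,-0.364,-0.24,0,0,0,1],[0.504,-0.426,-0.24,0,0,0,1],[0.552,-0.466,-0.24,0,0,0,1],[0.552,-0.466,-0.24,0,0,0,1]]
  ]
}}

```text
time_s: 18.7
ee_pos: [0.4669, 0.3628, 0.1108]
eef_rot: [3.141, -0.001, 1.575]
force: [-0.0, -1.3, -1.7]
grip_width: 0.0617
grip_force: 30.0
```

```bash
python3 - <<'E'
from h import *
to((470,360,-4,90))
E
```

```text
t 18.70 ee [466.9 362.8 110.8] rot [180.   -0.   90.2] q6 0.59 w 0.0617
(470, 360, -4, 90) -> [ -3.   3. 115.] [ 0.    -0.001  0.004]
```

>>> {"method": "arm_command", "body": {
  "plan": [
    [[0,0,0,0,0,0,1],[0,0,0.08,0,0,0,1],[0,0,0.15,0,0,0,1],[0,0,0.2,0,0,0,1],[0,0,0.216,0,0,0,1],[0,0,0.224,0,0,0,1],[0,0,0.224,0,0,0,1]]
  ]
}}

```text
time_s: 19.4
ee_pos: [0.4701, 0.36, -0.0009]
eef_rot: [3.141, -0.001, 1.57]
force: [0.4, 1.0, -1.7]
grip_width: 0.0613
grip_force: 30.0
```

To row units: -150 mm is -0.3, -130 mm is -0.26.

>>> {"method": "arm_command", "body": {
  "plan": [
    [[0,0,0,0,0,0,-0.4],[0,0,0,0,0,0,-0.5],[0,0,0,0,0,0,-0.5],[0,0,0,0,0,0,-0.5],[0,0,-0.08,0,0,0,-0.5],[0,0,-0.18,0,0,0,-0.5],[0,0,-0.26,0,0,0,-0.5],[0,0,-0.3,0,0,0,-0.5],[0,0,-0.3,0,0,0,-0.5]]
  ]
}}

```text
time_s: 20.3
ee_pos: [0.4704, 0.3609, 0.1518]
eef_rot: [3.137, -0.003, 1.571]
force: [-0.3, -0.2, 0.0]
grip_width: 0.0704
grip_force: 0.0
```

```bash
python3 - <<'E'
from h import *
p,d,i=grab('wrist'); w=pts(d,i)
m=(w[...,2]>.045)&(w[...,2]<.07)&(np.hypot(w[...,0]-.470,w[...,1]-.360)<.05)
q=w[m]*1000; print(m.sum(),cv2.minEnclosingCircle(q[:,:2].astype(np.float32)),np.percentile(q[:,2],[5,50,95]))
to((698,-101,125,70),(698,-101,40,70))
E
```

```text
2961 ((471.4510192871094, 361.15673828125), 31.54747200012207) [52.77449578 54.48252098 55.79259687]
t 20.35 ee [469.6 360.4 149.3] rot [ 1.799e+02 -1.000e-01  9.000e+01] q6 0.59 w 0.0701
(698, -101, 125, 70) -> [-461.  228.   24.] [ 0.002 -0.002  0.349]
(698, -101, 40, 70) -> [-462.  228.  109.] [ 0.002 -0.002  0.349]
```

The tin is at (471,361) with its top at 54.5, as required. Next the can.

To row units: -461 mm is -0.922, 228 mm is 0.456.

>>> {"method": "arm_command", "body": {
  "plan": [
    [[-0.922,0.456,0,0,0,0,-0.5],[-0.922,0.456,0,0,0,0,-0.5],[-0.922,0.456,0,0,0,0,-0.5],[-0.922,0.456,0,0,0,0,-0.5],[-0.922,0.456,0,0,0,0,-0.5],[-0.922,0.456,0,0,0,0,-0.5],[-0.922,0.456,0,0,0,0,-0.5],[-0.922,0.456,0,0,0,0,-0.5],[-0.922,0.456,0,0,0,0,-0.5],[-0.922,0.456,0,0,0,0,-0.5],[-0.922,0.456,0,0,0,0,-0.5],[-0.922,0.456,0,0,0,0,-0.5]]
  ]
}}

```text
time_s: 21.55
ee_pos: [0.6969, -0.103, 0.1453]
eef_rot: [-3.138, -0.001, 1.568]
force: [-0.4, -0.1, -0.4]
grip_width: 0.0708
grip_force: 0.0
```

>>> {"method": "arm_command", "body": {
  "plan": [
    [[0,0,0,0,0,0,-0.5],[0,0,0,0,0,0,-0.5]]
  ]
}}

```text
time_s: 21.75
ee_pos: [0.6969, -0.0993, 0.1479]
eef_rot: [-3.141, -0.0, 1.572]
force: [-0.5, 0.6, -0.2]
grip_width: 0.0703
grip_force: 0.0
```

```bash
python3 - <<'E'
from h import *
p,d,i=grab('wrist'); w=pts(d,i)
m=(w[...,2]>.122)&(w[...,2]<.142)&(np.hypot(w[...,0]-.698,w[...,1]+.101)<.04)
q=w[m]*1000; print(m.sum(),cv2.minEnclosingCircle(q[:,:2].astype(np.float32)) if m.sum() else '',np.median(q[:,2]))
to((698,-101,40,90))
E
```

```text
2560 ((697.6480102539062, -100.73345184326172), 22.438961029052734) 130.02837010957978
t 21.80 ee [697.  -99.3 148.3] rot [-180.    -0.    90.1] q6 -0.20 w 0.0706
(698, -101, 40, 90) -> [ -2.   1. 108.] [-0.    -0.     0.002]
```

To row units: 108 mm is 0.216, 90 mm is 0.18.

>>> {"method": "arm_command", "body": {
  "plan": [
    [[-0.002,0.002,0.06,0,0,0,-0.5],[-0.002,0.002,0.12,0,0,0,-0.5],[-0.002,0.002,0.18,0,0,0,-0.5],[-0.002,0.002,0.216,0,0,0,-0.5],[-0.002,0.002,0.216,0,0,0,-0.5],[-0.002,0.002,0.216,0,0,0,-0.2],[-0.002,0.002,0.216,0,0,0,0.1],[-0.002,0.002,0.216,0,0,0,1],[-0.002,0.002,0.216,0,0,0,1],[-0.002,0.002,0.216,0,0,0,1],[-0.002,0.002,0.216,0,0,0,1],[-0.002,0.002,0.216,0,0,0,1]]
  ],
  "squeeze": 30
}}

```text
time_s: 23.0
ee_pos: [0.6986, -0.1019, 0.0415]
eef_rot: [3.14, 0.0, 1.571]
force: [-2.7, 1.6, 6.6]
grip_width: 0.0444
grip_force: 30.0
```

```bash
python3 - <<'E'
from h import *
to((551,360,160,90),(551,360,45,90))
E
```

```text
t 23.00 ee [ 698.6 -101.9   41.5] rot [179.9   0.   90. ] q6 -0.20 w 0.0444
(551, 360, 160, 90) -> [ 462. -147. -119.] [ 0.001  0.    -0.   ]
(551, 360, 45, 90) -> [ 462. -148.   -4.] [ 0.001  0.    -0.   ]
```

>>> {"method": "arm_command", "body": {
  "plan": [
    [[0,0,-0.04,0,0,0,1],[0,0,-0.12,0,0,0,1],[0,0,-0.19,0,0,0,1],[0.08,-0.026,-0.21,0,0,0,1],[0.17,-0.054,-0.21,0,0,0,1],[0.26,-0.082,-0.21,0,0,0,1],[0.35,-0.112,-0.21,0,0,0,1],[0.44,-0.14,-0.21,0,0,0,1],[0.53,-0.168,-0.21,0,0,0,1],[0.62,-0.198,-0.21,0,0,0,1],[0.71,-0.226,-0.21,0,0,0,1],[0.8,-0.254,-0.21,0,0,0,1]]
  ]
}}

```text
time_s: 24.2
ee_pos: [0.5704, 0.2998, 0.1454]
eef_rot: [3.142, -0.0, 1.571]
force: [0.5, -0.3, -2.6]
grip_width: 0.0447
grip_force: 30.0
```

To row units: 70 mm is 0.14, 62 mm is 0.124.

>>> {"method": "arm_command", "body": {
  "plan": [
    [[0.06,-0.02,0,0,0,0,1],[0.1,-0.034,0,0,0,0,1],[0.124,-0.04,0,0,0,0,1],[0.124,-0.04,0,0,0,0,1],[0.124,-0.04,0.04,0,0,0,1],[0.124,-0.04,0.1,0,0,0,1],[0.124,-0.04,0.14,0,0,0,1],[0.124,-0.04,0.14,0,0,0,1]]
  ]
}}

```text
time_s: 25.0
ee_pos: [0.5506, 0.358, 0.0724]
eef_rot: [-3.137, 0.003, 1.569]
force: [-0.7, -0.5, -2.5]
grip_width: 0.0447
grip_force: 30.0
```

```bash
python3 - <<'E'
from h import *
to((551,360,45,90))
E
```

```text
t 25.00 ee [550.6 358.   72.4] rot [-179.8    0.2   89.9] q6 0.52 w 0.0447
(551, 360, 45, 90) -> [ 2.  0. 27.] [-0.004  0.003 -0.001]
```

To row units: 30 mm is 0.06, 29 mm is 0.058.

>>> {"method": "arm_command", "body": {
  "plan": [
    [[0,0,0.03,0,0,0,1],[0,0,0.05,0,0,0,1],[0,0,0.058,0,0,0,1],[0,0,0.06,0,0,0,1],[0,0,0.06,0,0,0,1]]
  ]
}}

```text
time_s: 25.5
ee_pos: [0.5515, 0.3602, 0.0457]
eef_rot: [3.141, -0.0, 1.571]
force: [-0.4, -0.7, -1.9]
grip_width: 0.0446
grip_force: 30.0
```

To row units: -120 mm is -0.24, -110 mm is -0.22.

>>> {"method": "arm_command", "body": {
  "plan": [
    [[0,0,0,0,0,0,-0.1],[0,0,0,0,0,0,-0.3],[0,0,0,0,0,0,-0.4],[0,0,0,0,0,0,-0.4],[0,0,0,0,0,0,-0.4],[0,0,-0.08,0,0,0,-0.4],[0,0,-0.16,0,0,0,-0.4],[0,0,-0.22,0,0,0,-0.2],[0,0,-0.24,0,0,0,0],[0,0,-0.24,0,0,0,0]]
  ]
}}

```text
time_s: 26.5
ee_pos: [0.5517, 0.3603, 0.1663]
eef_rot: [3.14, -0.001, 1.571]
force: [0.0, -0.2, 0.5]
grip_width: 0.0478
grip_force: 0.0
```

```bash
python3 - <<'E'
from h import *
p,d,i=grab('wrist'); w=pts(d,i)
m=(w[...,2]>.122)&(w[...,2]<.146)&(np.hypot(w[...,0]-.551,w[...,1]-.36)<.04)
q=w[m]*1000; print(m.sum(),cv2.minEnclosingCircle(q[:,:2].astype(np.float32)) if m.sum() else '',np.median(q[:,2]))
to((441.5,98,150,151),(441.5,98,-26,151))
E
```

```text
2333 ((551.9954833984375, 361.1366882324219), 22.517576217651367) 133.99156680990586
t 26.55 ee [551.1 360.  164.5] rot [-180.    0.   90.] q6 0.52 w 0.0468
(441.5, 98, 150, 151) -> [-262. -110.   15.] [-1.000e-03 -0.000e+00 -1.065e+00]
(441.5, 98, -26, 151) -> [-262. -110.  191.] [-1.000e-03 -0.000e+00 -1.065e+00]
```

The can stands at (552,361) with its top at 134, which is right. Now the scraper.

To row units: -262 mm is -0.524, -110 mm is -0.22, -1.065 rad is -0.5325.

>>> {"method": "arm_command", "body": {
  "plan": [
    [[-0.04,-0.02,0.02,0,0,-0.07,0],[-0.1,-0.04,0.03,0,0,-0.14,0],[-0.16,-0.066,0.03,0,0,-0.21,0],[-0.22,-0.092,0.03,0,0,-0.28,0],[-0.28,-0.118,0.03,0,0,-0.35,0],[-0.34,-0.144,0.03,0,0,-0.42,0],[-0.4,-0.17,0.03,0,0,-0.49,0],[-0.47,-0.2,0.03,0,0,-0.5325,0],[-0.524,-0.22,0.06,0,0,-0.5325,0],[-0.524,-0.22,0.15,0,0,-0.5325,0],[-0.524,-0.22,0.22,0,0,-0.5325,0],[-0.524,-0.22,0.22,0,0,-0.5325,0]]
  ]
}}

```text
time_s: 27.75
ee_pos: [0.4377, 0.0974, 0.0506]
eef_rot: [-3.136, -0.008, 2.635]
force: [0.3, -0.2, 0.6]
grip_width: 0.0472
grip_force: 0.0
```

```bash
python3 - <<'E'
from h import *
to((441.5,98,-26,151))
E
```

```text
t 27.75 ee [437.7  97.4  50.6] rot [-179.7   -0.4  151. ] q6 -0.93 w 0.0472
(441.5, 98, -26, 151) -> [-4.  3. 77.] [-0.006 -0.008 -0.   ]
```

>>> {"method": "arm_command", "body": {
  "plan": [
    [[0,0,0.06,0,0,0,0],[0,0,0.12,0,0,0,0],[0,0,0.16,0,0,0,0],[0,0,0.16,0,0,0,0],[0,0,0.16,0,0,0,0.3],[0,0,0.16,0,0,0,1],[0,0,0.16,0,0,0,1],[0,0,0.16,0,0,0,1],[0,0,0.16,0,0,0,1],[0,0,0.16,0,0,0,1]]
  ],
  "squeeze": 30
}}

```text
time_s: 28.75
ee_pos: [0.442, 0.0982, -0.0235]
eef_rot: [3.141, 0.001, 2.636]
force: [-1.4, 0.5, 8.5]
grip_width: 0.026
grip_force: 30.0
```

```bash
python3 - <<'E'
from h import *
to((441.5,-325.5,110,185.1),(441.5,-325.5,-21,185.1))
E
```

```text
t 28.75 ee [442.   98.2 -23.5] rot [1.799e+02 1.000e-01 1.510e+02] q6 -0.93 w 0.0260
(441.5, -325.5, 110, 185.1) -> [-205. -371. -134.] [ 0.001  0.002 -0.595]
(441.5, -325.5, -21, 185.1) -> [-205. -371.   -3.] [ 0.001  0.002 -0.595]
```

The route passes over the spray (150 mm tall), so lift the scraper about 200 mm first.

To row units: -222 mm is -0.444, -205 mm is -0.41, -0.36 rad is -0.18.

>>> {"method": "arm_command", "body": {
  "plan": [
    [[0,0,-0.08,0,0,0,1],[0,0,-0.16,0,0,0,1],[0,0,-0.24,0,0,0,1],[0,0,-0.32,0,0,0,1],[0,0,-0.41,0,0,0,1],[0,0,-0.41,0,0,0,1],[-0.04,-0.074,-0.41,0,0,-0.03,1],[-0.08,-0.148,-0.41,0,0,-0.06,1],[-0.12,-0.222,-0.41,0,0,-0.09,1],[-0.16,-0.296,-0.41,0,0,-0.12,1],[-0.2,-0.37,-0.41,0,0,-0.15,1],[-0.24,-0.444,-0.41,0,0,-0.18,1]]
  ]
}}

```text
time_s: 29.95
ee_pos: [0.4381, -0.1558, 0.18]
eef_rot: [3.141, -0.0, 2.998]
force: [1.3, 0.1, -0.5]
grip_width: 0.0259
grip_force: 30.0
```

```bash
python3 - <<'E'
from h import *
to((441.5,-325.5,110,185.1),(441.5,-325.5,-21,185.1))
E
```

```text
t 29.95 ee [ 438.1 -155.8  180. ] rot [180.   -0.  171.8] q6 -1.85 w 0.0259
(441.5, -325.5, 110, 185.1) -> [ -28. -167.   70.] [ 0.    -0.    -0.232]
(441.5, -325.5, -21, 185.1) -> [ -28. -167.  201.] [ 0.    -0.    -0.232]
```

To row units: -167 mm is -0.334, 130 mm is 0.26, -0.232 rad is -0.116.

>>> {"method": "arm_command", "body": {
  "plan": [
    [[-0.014,-0.08,0,0,0,-0.03,1],[-0.028,-0.16,0,0,0,-0.06,1],[-0.042,-0.24,0,0,0,-0.09,1],[-0.056,-0.334,0,0,0,-0.116,1],[-0.056,-0.334,0,0,0,-0.116,1],[-0.056,-0.334,0.08,0,0,-0.116,1],[-0.056,-0.334,0.17,0,0,-0.116,1],[-0.056,-0.334,0.26,0,0,-0.116,1],[-0.056,-0.334,0.26,0,0,-0.116,1],[-0.056,-0.334,0.26,0,0,-0.116,1]]
  ]
}}

```text
time_s: 30.95
ee_pos: [0.4423, -0.3233, 0.0513]
eef_rot: [3.141, -0.0, -3.055]
force: [1.0, -0.2, 0.5]
grip_width: 0.0262
grip_force: 30.0
```

```bash
python3 - <<'E'
from h import *
p,d,i=grab('wrist'); w=pts(d,i)
m=(w[...,2]>.016)&(w[...,2]<.028)&(w[...,0]>.3)&(w[...,0]<.66)&(w[...,1]<-.24)&(w[...,1]>-.41)
q=w[m][:,:2]*1000; print(m.sum(),cv2.minAreaRect(q.astype(np.float32)),cv2.boxPoints(cv2.minAreaRect(q.astype(np.float32))).round(0).tolist())
to((441.5,-325.5,-21,185.1))
E
```

```text
2029 ((418.8100891113281, -325.70281982421875), (116.54324340820312, 90.3940200805664), 5.506033420562744) [[356.0, -286.0], [365.0, -376.0], [481.0, -365.0], [472.0, -275.0]]
t 31.00 ee [ 443.  -323.9   52.5] rot [-1.799e+02  1.000e-01 -1.751e+02] q6 -2.36 w 0.0259
(441.5, -325.5, -21, 185.1) -> [ 2. -1. 74.] [-0.002  0.002 -0.003]
```

The tray_two rim from the wrist gives the centre as (480,-319.5) at 5.5°, so the scraper goes to (441,-323). Lower it.

>>> {"method": "arm_command", "body": {
  "plan": [
    [[0.004,0,0.05,0,0,0,1],[0.004,0,0.1,0,0,0,1],[0.004,0,0.124,0,0,0,1],[0.004,0,0.138,0,0,0,1],[0.004,0,0.142,0,0,0,1],[0.004,0,0.142,0,0,0,1]]
  ]
}}

```text
time_s: 31.6
ee_pos: [0.4409, -0.3242, -0.0192]
eef_rot: [-3.14, 0.001, -3.055]
force: [0.6, -0.4, -1.3]
grip_width: 0.0259
grip_force: 30.0
```

To row units: -200 mm is -0.4, -190 mm is -0.38.

>>> {"method": "arm_command", "body": {
  "plan": [
    [[0,0,0,0,0,0,0.3],[0,0,0,0,0,0,0.1],[0,0,0,0,0,0,0.1],[0,0,0,0,0,0,0.1],[0,0,-0.08,0,0,0,0.1],[0,0,-0.18,0,0,0,0],[0,0,-0.28,0,0,0,0],[0,0,-0.38,0,0,0,0],[0,0,-0.4,0,0,0,0],[0,0,-0.4,0,0,0,0]]
  ]
}}

```text
time_s: 32.6
ee_pos: [0.4406, -0.3241, 0.1809]
eef_rot: [-3.139, 0.002, -3.055]
force: [-0.3, 0.2, -0.7]
grip_width: 0.0469
grip_force: 0.0
```

```bash
python3 - <<'E'
from h import *
p,d,i=grab('wrist'); w=pts(d,i)
m=(w[...,2]>.034)&(w[...,2]<.06)&(abs(w[...,0]-.43)<.1)&(abs(w[...,1]+.323)<.05)
q=w[m]*1000; print(m.sum(),cv2.minAreaRect(q[:,:2].astype(np.float32)),np.percentile(q[:,2],[5,50,95]))
m=(w[...,2]>.016)&(w[...,2]<.028)&(w[...,0]>.34)&(w[...,0]<.62)&(w[...,1]<-.25)&(w[...,1]>-.4)
q=w[m][:,:2]*1000; print('rim+head',cv2.minAreaRect(q.astype(np.float32)))
p,d,i=grab('top'); w=pts(d,i); hsv=cv2.cvtColor(p,cv2.COLOR_BGR2HSV)
m=(w[...,2]>.115)&(w[...,2]<.165)&(np.hypot(w[...,0]-.425,w[...,1]+.11)<.09)
q=w[m]*1000; print('spray',m.sum(),cv2.minAreaRect(q[:,:2].astype(np.float32)))
to((425,-110,140,196),(425,-110,140,106),(425,-110,140,285))
E
```

```text
1959 ((425.9111633300781, -323.75439453125), (98.41435241699219, 25.28659439086914), 4.659448146820068) [39.88731788 41.98749106 43.35527081]
rim+head ((468.6768798828125, -320.6401062011719), (215.61094665527344, 90.08905029296875), 5.367413520812988)
spray 190 ((427.00091552734375, -111.41175842285156), (24.313337326049805, 70.34469604492188), 18.191450119018555)
t 32.70 ee [ 439.7 -323.3  177.7] rot [ 1.799e+02 -1.000e-01 -1.751e+02] q6 -2.36 w 0.0470
(425, -110, 140, 196) -> [ -4. 214.  38.] [ 0.002 -0.001 -0.193]
(425, -110, 140, 106) -> [ -4. 214.  38.] [ 0.    -0.002  1.378]
(425, -110, 140, 285) -> [ -4. 214.  38.] [ 0.002  0.    -1.746]
```

The scraper's origin is at (441,-322.6) with the top at 42, so it is in the bay. Now hover over the spray with the fingers across its head (yaw 108°).

To row units: 221 mm is 0.442, 200 mm is 0.4, 1.339 rad is 0.6695.

>>> {"method": "arm_command", "body": {
  "plan": [
    [[0,0.044,0,0,0,0.07,0],[0,0.088,0,0,0,0.14,0],[0,0.132,0,0,0,0.21,0],[0,0.176,0,0,0,0.28,0],[0,0.22,0,0,0,0.35,0],[0,0.264,0,0,0,0.42,0],[0,0.308,0,0,0,0.49,0],[-0.004,0.352,0,0,0,0.56,0],[-0.008,0.4,0,0,0,0.63,0],[-0.008,0.442,0,0,0,0.6695,0],[-0.008,0.442,0,0,0,0.6695,0],[-0.008,0.442,0,0,0,0.6695,0]]
  ]
}}

```text
time_s: 33.9
ee_pos: [0.4247, -0.1032, 0.1781]
eef_rot: [-3.14, -0.001, 1.892]
force: [0.0, -0.6, -0.8]
grip_width: 0.0472
grip_force: 0.0
```

```bash
python3 - <<'E'
from h import *
o=ctrl.get_obs()
p,d,i=grab('wrist'); w=pts(d,i)
cv2.imwrite('pics/w8.png',p)
m=(w[...,2]>.138)&(w[...,2]<.16)&(np.hypot(w[...,0]-.425,w[...,1]+.11)<.08)
q=w[m]*1000; print('head',m.sum(),cv2.minAreaRect(q[:,:2].astype(np.float32)) if m.sum() else '',np.median(q[:,2]))
to((425,-103,86,108.2))
E
```

```text
head 2344 ((428.9443359375, -112.31715393066406), (24.03973388671875, 70.37928009033203), 17.766992568969727) 149.90557013641956
t 33.95 ee [ 424.9 -103.6  178.4] rot [-1.799e+02 -1.000e-01  1.083e+02] q6 -0.64 w 0.0471
(425, -103, 86, 108.2) -> [ 0.  0. 92.] [-0.001 -0.001  0.002]
```

View pics/w8.png

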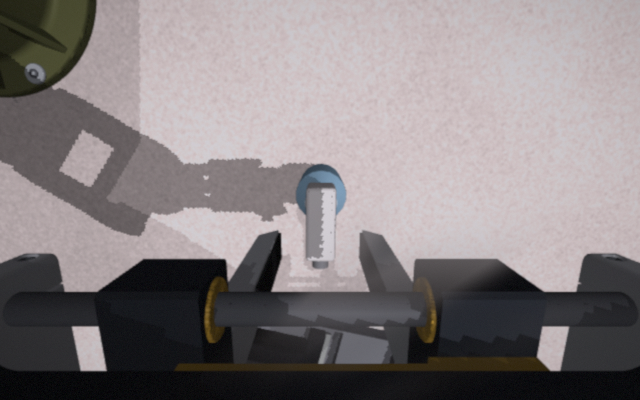

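The wrist view shows the head (320,225) between the fingers, the rear end at row 183 and the nozzle tip at row 267. The 70 mm length includes a small nozzle tip, so the bottle axis is at about (424.5,-98). Descend and grip.

To row units: 91 mm is 0.182, 80 mm is 0.16.

>>> {"method": "arm_command", "body": {
  "plan": [
    [[0.01,0.002,0,0,0,0,0],[0.01,0.002,0.06,0,0,0,0],[0.01,0.002,0.12,0,0,0,0],[0.01,0.002,0.16,0,0,0,0],[0.01,0.002,0.182,0,0,0,0],[0.01,0.002,0.182,0,0,0,0],[0.01,0.002,0.182,0,0,0,0.3],[0.01,0.002,0.182,0,0,0,1],[0.01,0.002,0.182,0,0,0,1],[0.01,0.002,0.182,0,0,0,1],[0.01,0.002,0.182,0,0,0,1],[0.01,0.002,0.182,0,0,0,1]]
  ],
  "squeeze": 40
}}

```text
time_s: 35.15
ee_pos: [0.4248, -0.0982, 0.0889]
eef_rot: [3.141, 0.001, 1.889]
force: [-2.5, -0.2, 6.7]
grip_width: 0.0237
grip_force: 39.9
```

```bash
python3 - <<'E'
from h import *
a=np.radians(5.3); t=np.array([480,-320])+79*np.array([np.cos(a),np.sin(a)]); print(t)
to((t[0],t[1],150,108.2),(t[0],t[1],91,108.2)); print(ctrl.get_obs()['force'],ctrl.get_obs()['grip_force'])
E
```

```text
[ 558.66225116 -312.70272359]
t 35.15 ee [424.8 -98.2  88.9] rot [180.    0.  108.2] q6 -0.63 w 0.0237
(np.float64(558.662251156582), np.float64(-312.7027235917216), 150, 108.2) -> [-246.   60.  -61.] [0.001 0.001 0.   ]
(np.float64(558.662251156582), np.float64(-312.7027235917216), 91, 108.2) -> [-246.   60.   -2.] [0.001 0.001 0.   ]
[-2.47266735 -0.18250869  6.74055367] 39.941967129707336
```

To row units: -235 mm is -0.47, -215 mm is -0.43.

>>> {"method": "arm_command", "body": {
  "plan": [
    [[0,0,-0.03,0,0,0,1],[0,0,-0.08,0,0,0,1],[0,0,-0.13,0,0,0,1],[-0.02,0.004,-0.15,0,0,0,1],[-0.07,0.018,-0.15,0,0,0,1],[-0.13,0.032,-0.15,0,0,0,1],[-0.19,0.046,-0.15,0,0,0,1],[-0.25,0.06,-0.15,0,0,0,1],[-0.31,0.076,-0.15,0,0,0,1],[-0.37,0.09,-0.15,0,0,0,1],[-0.43,0.104,-0.15,0,0,0,1],[-0.47,0.114,-0.15,0,0,0,1]]
  ]
}}

```text
time_s: 36.35
ee_pos: [0.5525, -0.3049, 0.1626]
eef_rot: [-3.141, -0.001, 1.888]
force: [0.8, 0.1, -1.9]
grip_width: 0.0236
grip_force: 39.9
```

To row units: 50 mm is 0.1, 40 mm is 0.08.

>>> {"method": "arm_command", "body": {
  "plan": [
    [[-0.016,0.004,0,0,0,0,1],[-0.022,0.006,0,0,0,0,1],[-0.022,0.006,0,0,0,0,1],[-0.022,0.006,0.04,0,0,0,1],[-0.022,0.006,0.08,0,0,0,1],[-0.022,0.006,0.1,0,0,0,1],[-0.022,0.006,0.1,0,0,0,1],[-0.022,0.006,0.1,0,0,0,1]]
  ]
}}

```text
time_s: 37.15
ee_pos: [0.5587, -0.3129, 0.1143]
eef_rot: [3.141, 0.001, 1.889]
force: [0.0, 1.3, -1.8]
grip_width: 0.0237
grip_force: 39.9
```

```bash
python3 - <<'E'
from h import *
p,d,i=grab('scene'); cv2.imwrite('pics/s9.png',cv2.resize(p[90:290,130:450],None,fx=2.5,fy=2.5,interpolation=cv2.INTER_CUBIC))
to((558.7,-312.7,91,108.2)); print(ctrl.get_obs()['force'],ctrl.get_obs()['grip_force'])
E
```

```text
t 37.20 ee [ 558.8 -313.1  114.7] rot [1.799e+02 1.000e-01 1.082e+02] q6 -0.89 w 0.0239
(558.7, -312.7, 91, 108.2) -> [ 0. -0. 24.] [0.001 0.001 0.001]
[ 0.22711797  0.15772923 -1.5252457 ] 39.92824137210846
```

View pics/s9.png

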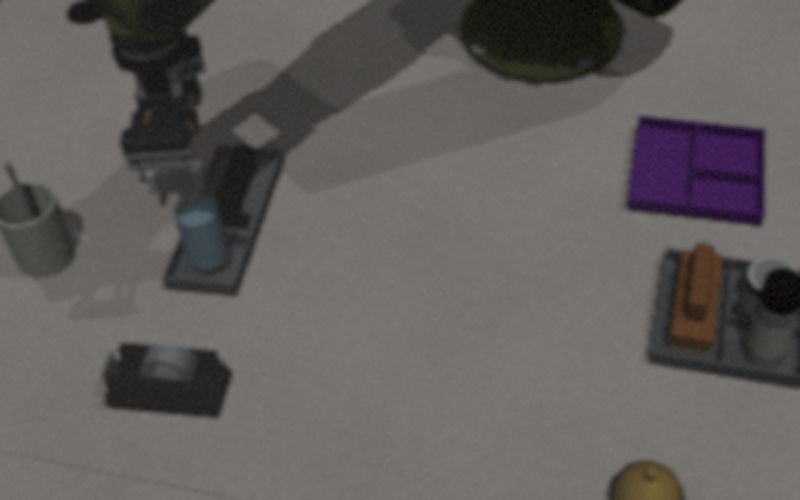

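The spray hangs upright (205,235) over the small bay, the scraper lies in the long bay (235,190), and the brush and can stand in tray_three. Lower and release.

To row units: -80 mm is -0.16, -40 mm is -0.08.

>>> {"method": "arm_command", "body": {
  "plan": [
    [[0,0,0.02,0,0,0,1],[0,0,0.032,0,0,0,1],[0,0,0.038,0,0,0,1],[0,0,0.04,0,0,0,1],[0,0,0.04,0,0,0,1],[0,0,0.04,0,0,0,0.4],[0,0,0.04,0,0,0,0.1],[0,0,0.04,0,0,0,0.1],[0,0,0.04,0,0,0,0],[0,0,0,0,0,0,0],[0,0,-0.08,0,0,0,0],[0,0,-0.16,0,0,0,0]]
  ]
}}

```text
time_s: 38.4
ee_pos: [0.5581, -0.3128, 0.1943]
eef_rot: [-3.141, -0.001, 1.889]
force: [0.1, -0.2, 0.6]
grip_width: 0.0471
grip_force: 0.0
```

To row units: 160 mm is 0.32, -80 mm is -0.16.

>>> {"method": "arm_command", "body": {
  "plan": [
    [[0,0,-0.06,0,0,0,0],[0.16,-0.08,-0.06,0,0,0,0],[0.32,-0.16,-0.06,0,0,0,0],[0.32,-0.16,-0.06,0,0,0,0],[0.32,-0.16,-0.06,0,0,0,0],[0.32,-0.16,-0.06,0,0,0,0]]
  ]
}}

```text
time_s: 39.0
ee_pos: [0.431, -0.1843, 0.2244]
eef_rot: [3.14, 0.001, 1.89]
force: [-0.0, -0.7, -0.0]
grip_width: 0.0469
grip_force: 0.0
```

```bash
python3 - <<'E'
from h import *
c3=np.array([505.4,320.5]); a=np.radians(5.3); c2=np.array([480,-320])
for n in('top','scene'):
    p,d,i=grab(n); w=pts(d,i)*1000
    if n=='top': cv2.imwrite('pics/t10.png',cv2.resize(p[95:305,185:505],None,fx=2.5,fy=2.5,interpolation=cv2.INTER_CUBIC))
    def sel(x,y,r,lo,hi):
        m=(np.hypot(w[...,0]-x,w[...,1]-y)<r)&(w[...,2]>lo)&(w[...,2]<hi); q=w[m]
        if m.sum()<8: return m.sum()
        R=cv2.minAreaRect(q[:,:2].astype(np.float32)); return np.round(R[0],0),np.round(R[1],0),round(R[2],1),'z',np.median(q[:,2]).round(1)
    print(n,'spray head',sel(558,-320,70,145,170),'scraper',sel(428,-324,55,34,60),'brush',sel(505,275,60,72,95),'tin',sel(470,360,40,48,65),'can',sel(551,360,35,125,150))
    print('bell',sel(763,252,50,35,70),'disp',sel(744,-285,80,60,100),'pot',sel(583,-530,60,70,110))
o=ctrl.get_obs(); print(o['time_s'],o['ee_pos'],o['grip_width'],o['force'])
E
```

```text
top spray head (array([ 561., -325.]), array([24., 71.]), 18.5, 'z', np.float64(154.0)) scraper 0 brush (array([504., 277.]), array([90., 25.]), 0.3, 'z', np.float64(79.4)) tin (array([469., 361.]), array([59., 63.]), 0.4, 'z', np.float64(54.7)) can (array([550., 362.]), array([42., 42.]), 40.8, 'z', np.float64(134.1))
bell (array([762., 252.]), array([49., 47.]), 49.7, 'z', np.float64(39.7)) disp (array([ 741., -275.]), array([29., 53.]), 5.6, 'z', np.float64(75.8)) pot (array([ 585., -519.]), array([73., 77.]), 72.3, 'z', np.float64(89.3))
scene spray head (array([ 565., -328.]), array([27., 69.]), 17.6, 'z', np.float64(154.1)) scraper (array([ 429., -327.]), array([103.,  29.]), 4.4, 'z', np.float64(42.8)) brush (array([510., 274.]), array([94., 24.]), 0.1, 'z', np.float64(80.4)) tin (array([465., 352.]), array([41., 63.]), 40.4, 'z', np.float64(55.4)) can (array([555., 358.]), array([43., 44.]), 64.8, 'z', np.float64(134.4))
bell (array([767., 249.]), array([51., 50.]), 58.3, 'z', np.float64(39.1)) disp (array([ 746., -278.]), array([29., 54.]), 8.7, 'z', np.float64(74.5)) pot (array([ 588., -523.]), array([78., 74.]), 18.8, 'z', np.float64(86.6))
39.1 [ 0.43275413 -0.18616464  0.22403266] 0.04681179995224654 [ 0.48193942  0.32933735 -0.29877951]
```

View pics/t10.png

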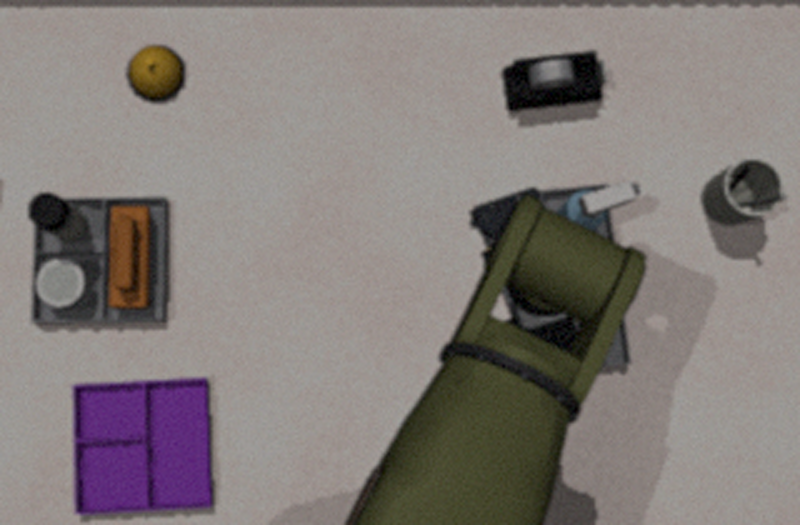

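All five items measure on the floor of their bays and upright. The bell, dispenser and pen pot haven't moved, and the arm is clear. Handing in.

```bash
python3 -c "
from h import *
print(ctrl.hand_in())"
```

```text
the job is handed in; nothing more can be done
None
```

Both kits are made up and the job was handed in at about 39 s: by my last camera measurements all five items are upright on the floor of their bays and the bell, dispenser and pen pot have not moved, but the hand-in returned no verdict.

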